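Slide the gluing-jig carriage home into its notches

ROBOT

A 6-joint arm with a two-finger parallel gripper is mounted at the origin on a cart in front of the work surface, level with it; the furniture and walls round the work are solid. World frame = base frame: x ahead of the robot, y to its left, z up, the work surface at z = 0. Lengths are in m, angles in rad, forces in N, time in s.
With the tool pointing down it reaches from about 0.275 to 0.825 m from the base axis. Payload 4.9 kg.
Tool frame: the origin (TCP) lies midway between the tips of the shut fingers; the grasp point (between the pads) lies 19 mm behind it (bot.grip_depth is the distance from the TCP to the grasp point, in m); y points along the fingers, x is the direction in which the jaws open and shut, and the axes are right-handed (so a half turn about y gives the same grasp; the last joint's range is limited). The gripper opens to 85 mm and grips with 20 to 120 N. Pads are 22 mm wide; open, the fingers measure 114 mm over their backs; the gripper's body (76 mm by 85 mm) begins 54 mm behind the grasp point. The pads swing forward as they close: fully open they stand 13 mm farther back than shut.
Start: joints at [1.058, 0.326, -0.193, 1.052, 0, 1.437], TCP at [0.203, 0.511, 0.231] pointing down, gripper open.
Joint ranges: [-2.65, 2.65], [-0.97, 1.79], [-1.3, 1.35], [-1.93, 2.1], [-1.47, 1.37], [-3.14, 3.14]. Speed limits (rad/s): [2.57, 2.57, 3.14, 3.14, 3.14, 3.14].

INTERFACE

Orientations are given as a unit quaternion [w, x, y, z].
In Python, from cell import bot gives the robot as it stands. Calls block until the motion is done:
- bot.move_pose(position, orientation): joint-space move of the TCP to a pose.
- bot.move_linear(position, speed=0.15, rotation=None, until_force=None): straight line of the TCP; rotation=None keeps the orientation; speed is the mean speed in m/s. With until_force (N) it stops when the force on the tool has changed by that much, and returns True; else False.
- bot.goto_joints(angles): joint-space move.
- bot.set_gripper(opening, grasp_force=None): opening from 0.0 (shut) to 1.0 (fully open); grasp_force is the grip in N (None keeps the last); returns when the fingers have stopped.
- bot.wait(seconds).
- bot.solve_ik(position, orientation): joint angles nearest the present ones, or None.
- bot.camera(name): name is "side" or "top"; returns the picture (420x560x3 uint8, red, green, blue); there is no depth.
- bot.calibration(name): a dict with "mtx" (3x3 intrinsics, pixels), "extrinsics" (4x4, takes a point from world to camera coordinates). Camera axes: x right, y down, z forward; pixel columns grow to the right and rows downward; lengths in m; the calibration is good to about 2 mm. A picture is of the moment at which its call begins. calibration takes no time and is no camera call.
A pose or a line that the arm cannot do raises bot.PlanningError and nothing moves.
- bot.close_job(): hands the job in, once; it reports no verdict.
Trained networks look in the newest picture that a camera, given by its name, has taken for a name from the list of things; names that differ only in an ending like _2 or _b are one class to them, and where a whole thing is asked for, a point or a joint stands for the part that bears it (a point fixed in the world has none). Each returns a list of dicts, best first, with "confidence" (0 to 1); they miss things now and then, are a little off and sometimes report something else, mostly with a low value. They report only what shows in the picture. A call takes as long as a camera call. They do not tell look-alikes from the thing itself.
- bot.search_frame(camera, thing): "bbox" ([left, top, width, height] in pixels, round what is visible of it).
Readings, each from a call of its own:
- bot.read_clock(): time.
- bot.read_joint_positions(): joint angles.
- bot.read_joint_vel(): joint speeds.
- bot.read_joint_efforts(): joint torques, N m.
- bot.read_position(): TCP position.
- bot.read_tool_rot(): TCP orientation.
- bot.read_ft_force(): force on the tool from outside, world axes, zero at the start.
- bot.read_moment(): the same for the moment, N m.
- bot.read_gripper_width(): opening from 0.0 (shut) to 1.0 (fully open).
Only numpy, scipy, OpenCV 4.12 (cv2) and the standard library are available. Lean on these libraries where they do the work, as an engineer would, in place of code of your own. Each camera call takes 0.05 s, during which the arm holds its last target.

TASK

With a fingertip, push the plywood carriage of the wooden gluing jig, with the model house riding on it, to the left along its rails (from the end near the blue parts case toward the empty stretch) until its four feet drop into the locating notches and the board lies flat on the rails, then move clear. Slide it, never lift or tip it; do not touch the house, which must stay standing in the middle of the board, and leave the other things round the jig where they are.

Things in the scene. Friction and masses are not known exactly. Their poses are not given: they have to be found in the camera images.
- jig: Fixed wooden jig on the white plate: plywood base 265 x 135 x 6 mm carrying two notched rails, with a guide strip outside each. Origin: on its underside, straight below the middle of the place where the carriage is seated. x: along the rails, the way the carriage must be pushed; z up. Rails run from x = -160 to +105 mm, tops 30 mm above the origin; the gap between them (57 mm wide) is open down to the base
- seat (a point): Point 30 mm above the jig's origin, level with the rail tops. Each rail spans 28.5 to 56.5 mm from the centre line (y = 0), the guide strips 56.5 to 64.5 mm, rising 20 mm above the rail tops. Each rail has two notches 18 mm long, 10 mm deep: in its outer half centred at x = -45 mm, in its inner half at x = +45 mm. There is no end stop: only the notches stop the carriage
- carriage: Loose plywood board 120 (x) x 110 (y) x 18 mm, 0.4 to 0.65 kg, on four feet 14 mm long, 8 mm high; 1.5 mm side play between the guide strips. Origin: centre of the feet's underside; axes as the jig's; board from 8 to 26 mm above it. Starts with its origin 30 mm above the jig's and 65 to 90 mm behind it (-x). Within 2 mm of jig x = 0 all feet drop together: the origin falls to 22 mm, board on the rails
- push_end (a point): Middle of the carriage's flat back end face, the one to push (18 x 110 mm, faces -x), 60 mm behind and 17 mm above the carriage's origin. It spans 38 to 56 mm above the jig's underside sliding, 30 to 48 mm seated: a fingertip 43 mm above the underside pushes on it all the way. Sliding takes 2 to 6 N (up to 10 N at first touch). Pressing hard can hold that end up by friction until the finger backs off
- house: Grey model house with a pitched roof, 34 x 40 x 44 mm, 0.05 kg, standing loose near the middle of the carriage's top. Origin: centre of its underside, z up
- glue_bottle: Bystander: small glue bottle, 34 mm across, 92 mm tall, standing on the far side of the jig. Origin: centre of its underside
- weight_a: Bystander: ground steel block 30 x 50 x 31 mm, on the bench between the robot and the jig. Origin: centre of its underside
- second_house: Bystander: another grey model house, 32 x 54 x 36 mm, on the white plate on the far side of the jig. Origin: centre of its underside
There are look-alikes about, which are no part of the job. Leave any green or orange look-alike of the house alone.

How it is judged:
On the way:
1. the carriage has been slid most of the way, still up on its feet on the rails (x of carriage in the frame of jig between -0.05 and -0.003 m and z of carriage in the frame of jig above 0.027 m), for 0.02 s.
At the end, for the whole second after the job is handed in: carriage seated: origin 19 to 24 mm above the jig's (22 seated, 30 sliding), within 5 mm of x = 0 in the jig's frame, level within 0.03 rad, at rest; house upright on it (tilt under 0.1 rad), within 30 mm of the carriage's middle in its x and y, at rest (z of carriage in the frame of jig between 0.019 and 0.024 m and x of carriage in the frame of jig between -0.005 and 0.005 m and angle between the z axis of carriage and the z axis of jig, either way round below 0.03 rad and linear speed of each of carriage, house below 0.02 m/s and z of house in the frame of carriage between 0.023 and 0.03 m and angle between house's own z axis and vertical below 0.1 rad and x of house in the frame of carriage between -0.03 and 0.03 m and y of house in the frame of carriage between -0.03 and 0.03 m); the robot touches nothing.
It fails at once if the carriage is lifted off its rails (more than 10 mm above sliding height) or tipped more than 0.15 rad (z of carriage in the frame of jig above 0.04 m or angle between the z axis of carriage and the z axis of jig, either way round above 0.15 rad).
It fails at once if the robot touches the house (over 0.3 N) (contact force between any of the fingers, the arm and house above 0.3 N).
It fails at once if the house falls over (tilt over 0.5 rad) (angle between house's own z axis and vertical above 0.5 rad).
It fails at once if the glue bottle, steel weight or second house is moved by more than 15 mm (distance of any of glue_bottle, weight_a, second_house from where it was at the start of the episode above 0.015 m).
It also fails if it takes over 32 s, if anything falls off the work surface, if the arm or the gripper's body presses on something with over 40 N, if the wrist force passes 120 N, or if a joint passes its speed limit or range.

## Working session

There is one attempt and no reset: what is moved stays moved. The work goes in short steps, each a Python script; the robot and the scene stay as the last script left them, time stands still between calls to the robot, and variables do not carry over. Pictures are saved under pics/ and viewed, and the job is handed in when it is done.

```bash
mkdir -p pics; ls
python3 - <<'E'
from cell import bot
import cv2
for c in("side","top"):
    im=bot.camera(c); cv2.imwrite(f"pics/{c}0.png",im[:,:,::-1])
    k=bot.calibration(c); print(c,k["mtx"].tolist(),k["extrinsics"].round(4).tolist())
    for t in("jig","carriage","house","glue_bottle","weight_a","second_house"):
        print(t,[(d["bbox"],round(d["confidence"],2)) for d in bot.search_frame(c,t)])
print(bot.read_clock(),bot.read_tool_rot())
E
```

```text
pics
side [[497.70778241646985, 0.0, 282.1703717460051], [0.0, 497.70778241646985, 216.33235690160538], [0.0, 0.0, 1.0]] [[-0.9934, -0.1142, -0.0055, 0.5799], [-0.052, 0.4944, -0.8677, 0.0493], [0.1019, -0.8617, -0.4971, 1.3089], [0.0, 0.0, 0.0, 1.0]]
jig [([231.6, 219.3, 59.5, 82.6], 0.85)]
carriage [([232.2, 218.1, 52.9, 40.1], 0.81)]
house [([328.0, 344.2, 29.5, 26.3], 0.86), ([256.8, 218.3, 14.7, 17.3], 0.68)]
glue_bottle [([204.3, 239.2, 15.6, 34.6], 0.94), ([205.4, 232.7, 19.0, 18.6], 0.64)]
weight_a [([334.1, 269.5, 20.4, 16.5], 0.98)]
second_house [([203.6, 232.7, 22.7, 14.8], 0.55)]
top [[440.32175233675883, 0.0, 281.5750101265948], [0.0, 440.32175233675883, 209.14622660226655], [0.0, 0.0, 1.0]] [[0.022, -0.9994, -0.0253, 0.114], [-0.9922, -0.0187, -0.1234, 0.5844], [0.1229, 0.0278, -0.992, 1.2873], [0.0, 0.0, 0.0, 1.0]]
jig [([205.5, 168.7, 95.4, 61.0], 0.56)]
carriage [([248.6, 173.8, 45.8, 42.3], 0.59)]
house [([410.4, 240.8, 13.2, 17.2], 0.59), ([153.3, 257.5, 15.8, 10.3], 0.55), ([263.8, 187.8, 11.4, 16.0], 0.51)]
glue_bottle [([241.7, 157.9, 14.3, 11.5], 0.59), ([210.6, 170.1, 90.7, 56.5], 0.54)]
weight_a [([236.1, 257.1, 5.8, 18.7], 0.56)]
second_house [([235.4, 256.8, 9.0, 21.8], 0.65), ([269.7, 151.4, 11.3, 18.5], 0.54)]
0.7 [ 0.58520221 -0.5851842  -0.39691703  0.39693161]
```

Run:
```python
import cv2
a=cv2.imread("pics/side0.png")[190:330,160:400]; cv2.imwrite("pics/side0c.png",cv2.resize(a,None,fx=3.3,fy=3.3,interpolation=cv2.INTER_CUBIC))
a=cv2.imread("pics/top0.png")[130:290,180:340]; cv2.imwrite("pics/top0c.png",cv2.resize(a,None,fx=3.7,fy=3.7,interpolation=cv2.INTER_CUBIC))
```

```text
(no output)
```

View pics/top0.png

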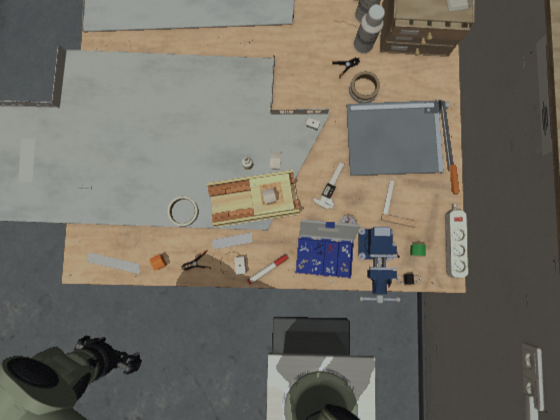

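View pics/side0.png

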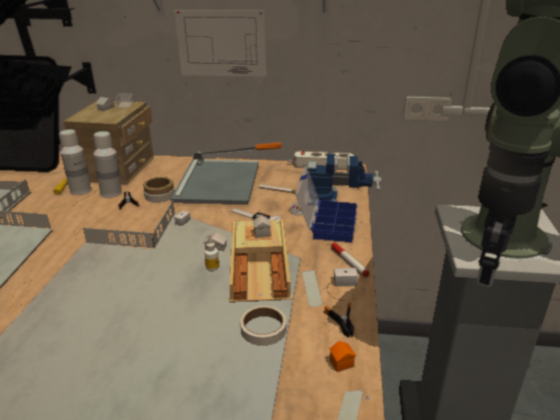

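```bash
ls pics
```

```text
side0.png
side0c.png
top0.png
top0c.png
```

View pics/top0c.png

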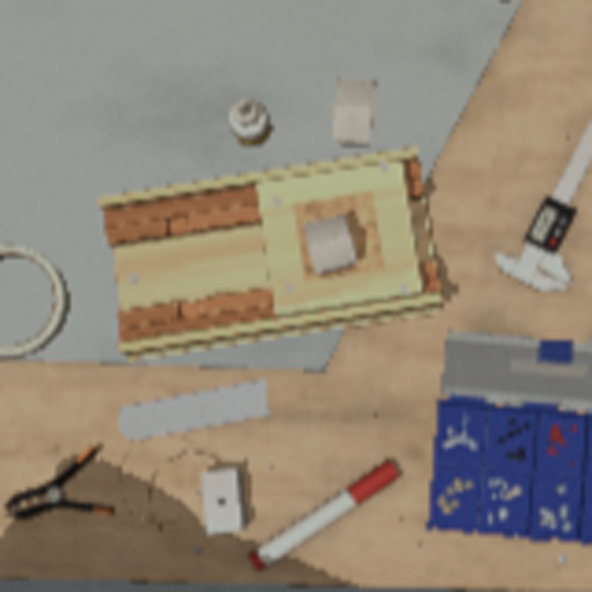

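View pics/side0c.png

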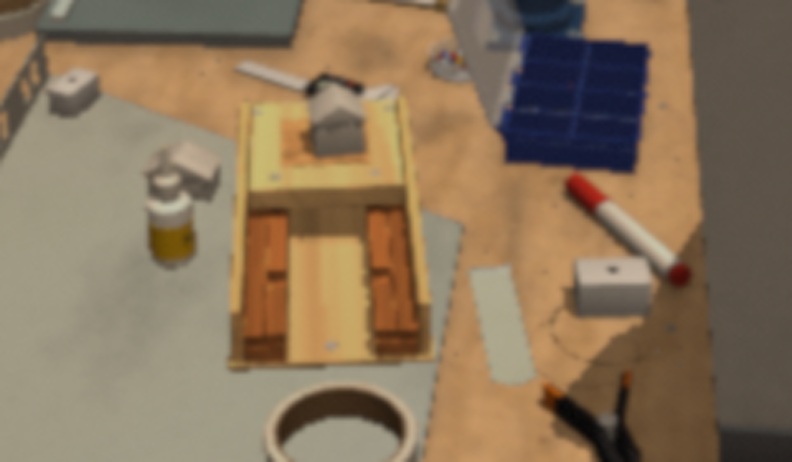

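```bash
cat > fit.py <<'E'
import numpy as np,cv2,sys
from scipy.optimize import least_squares
from cell import bot
K={c:(bot.calibration(c)["mtx"],bot.calibration(c)["extrinsics"]) for c in("side","top")}
def proj(c,P):
    M,E=K[c]; q=(E[:3,:3]@np.atleast_2d(P).T+E[:3,3:]).T; q=q@M.T; return q[:,:2]/q[:,2:]
def J2W(p,P):
    x,y,z,a=p[:4]; P=np.atleast_2d(P); R=np.array([[np.cos(a),-np.sin(a),0],[np.sin(a),np.cos(a),0],[0,0,1]])
    return P@R.T+[x,y,z]
def car(d): return lambda X,Y,Z=56e-3:(d+X,Y,Z)
if __name__=="__main__":
    obs={"top":([((.105,-.0645,.05),(102,200)),((-.16,-.0645,.05),(416,150)),((-.16,.0645,.05),(440,298)),((.105,.0645,.05),(122,348))],
      [((.06,-.055),(258,183)),((-.06,-.055),(405,163)),((-.06,.055),(421,292)),((.06,.055),(275,313))]),
     "side":([((.105,-.0645,0),(229,368)),((.105,.0645,0),(434,359)),((-.16,-.0645,.05),(240,103)),((-.16,.0645,.05),(408,98))],
      [((.06,-.055),(250,190)),((.06,.055),(407,186)),((-.06,-.055),(250,103)),((-.06,.055),(403,102))])}
    S={"top":(3.7,(180,130)),"side":(3.3,(160,190))}
    def res(p):
        r=[]
        for c,(a,b) in obs.items():
            s,o=S[c]
            P=[q for q,_ in a]+[(p[4]+q[0],q[1],.056) for q,_ in b]
            U=np.array([u for _,u in a+b])/s+np.array(o)
            r.append((proj(c,J2W(p,P))-U).ravel())
        r.append([(p[2]-0.003)*200])
        return np.concatenate(r)
    s=least_squares(res,[.52,.1,.003,1.5,-.08],loss="soft_l1")
    print(s.x.round(4),np.abs(res(s.x)).round(1).tolist()); np.save("p.npy",s.x); p=s.x
    for c in S:
        im=cv2.imread(f"pics/{c}0.png"); sc,o=S[c]
        (h,w)=(160,160) if c=="top" else (140,240)
        cr=cv2.resize(im[o[1]:o[1]+h,o[0]:o[0]+w],None,fx=sc,fy=sc,interpolation=cv2.INTER_CUBIC)
        def box(x0,x1,y0,y1,z0,z1,col):
            C=[(x,y,z) for x in(x0,x1) for y in(y0,y1) for z in(z0,z1)]
            u=(proj(c,J2W(p,C))-o)*sc+sc/2-.5
            for i in range(8):
                for b in(1,2,4):
                    if not i&b: cv2.line(cr,tuple(int(v) for v in u[i]),tuple(int(v) for v in u[i|b]),col,1)
        box(-.16,.105,.0565,.0645,.006,.05,(255,0,0)); box(-.16,.105,-.0645,-.0565,.006,.05,(255,0,0))
        box(-.16,.105,-.0675,.0675,0,.006,(0,255,0)); box(p[4]-.06,p[4]+.06,-.055,.055,.038,.056,(0,0,255))
        cv2.imwrite(f"pics/{c}_ov.png",cr)
    for n,q in dict(push=(p[4]-.06,0,.043),pushseat=(-.06,0,.043),seat=(0,0,.03)).items(): print(n,J2W(p,q).round(4))
E
python3 fit.py
```

```text
[ 0.6088  0.2374  0.0041  1.7399 -0.0833] [0.7, 1.0, 1.6, 0.6, 1.7, 1.5, 0.6, 1.3, 0.4, 0.1, 0.4, 0.7, 0.8, 0.6, 0.1, 1.0, 1.3, 1.1, 1.0, 1.4, 0.5, 0.7, 0.2, 0.8, 0.4, 0.2, 0.6, 0.2, 0.9, 0.4, 2.0, 0.7, 0.2]
push [[0.6329 0.0961 0.0471]]
pushseat [[0.6189 0.1783 0.0471]]
seat [[0.6088 0.2374 0.0341]]
```

View pics/top_ov.png

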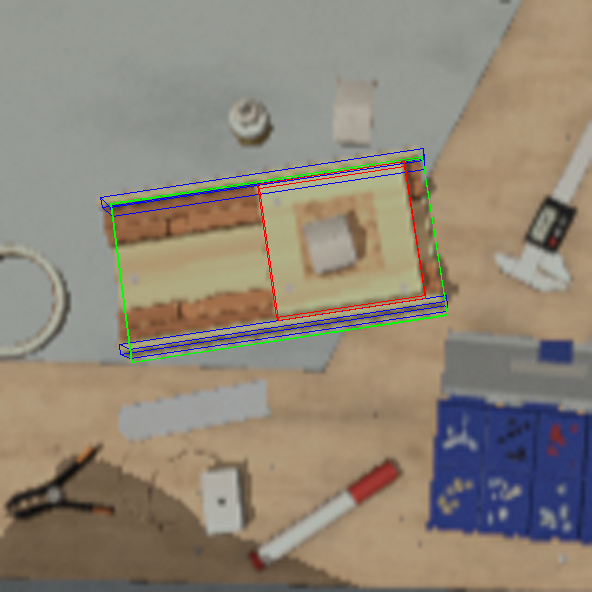

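View pics/side_ov.png

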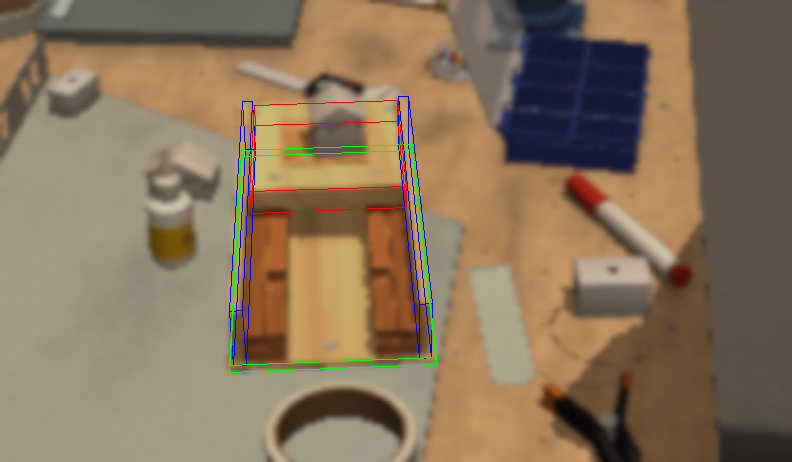

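Run:
```python
import cv2
a=cv2.imread("pics/side0.png")[130:260,220:400]; cv2.imwrite("pics/side0d.png",cv2.resize(a,None,fx=4.4,fy=4.4,interpolation=cv2.INTER_CUBIC))
a=cv2.imread("pics/top0.png")[165:305,260:420]; cv2.imwrite("pics/top0d.png",cv2.resize(a,None,fx=4,fy=4,interpolation=cv2.INTER_CUBIC))
from cell import bot
from scipy.spatial.transform import Rotation as R
print(R.from_quat(bot.read_tool_rot(),scalar_first=True).as_matrix().round(3))
```

```text
[[ 0.37  -0.    -0.929]
 [ 0.929  0.     0.37 ]
 [-0.    -1.     0.   ]]
```

View pics/side0d.png

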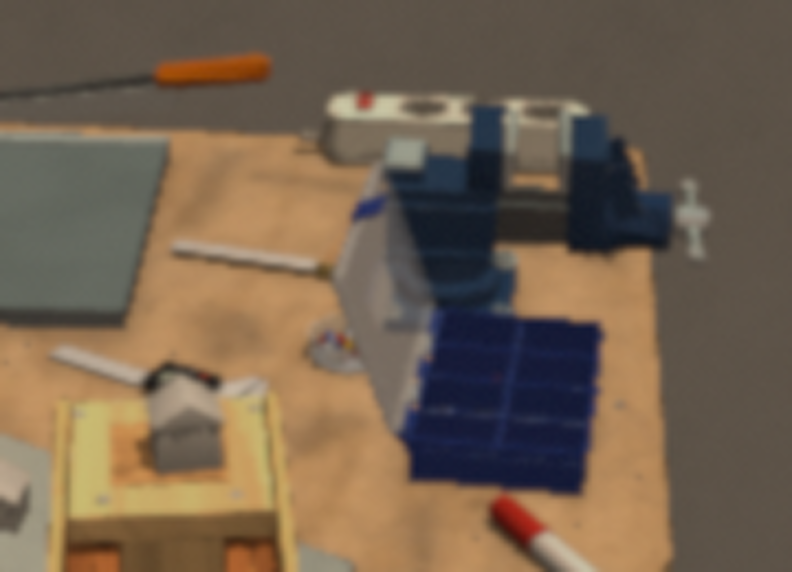

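View pics/top0d.png

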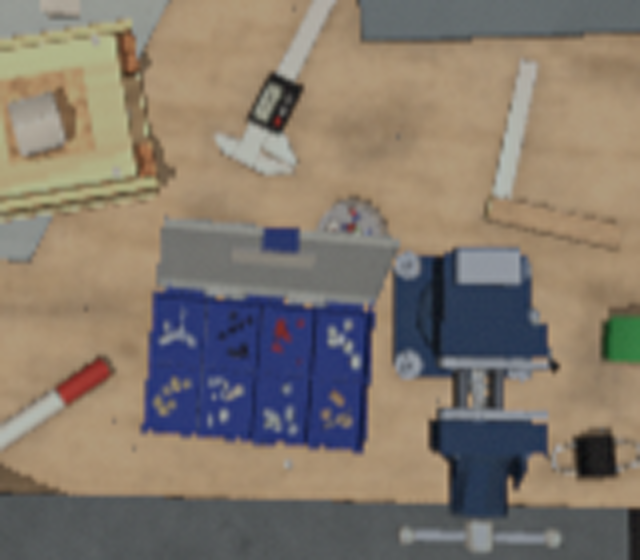

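```bash
cat > tri.py <<'E'
from fit import *
def tri(ut,us):
    Ps=[K[c][0]@K[c][1][:3] for c in("top","side")]
    X=cv2.triangulatePoints(Ps[0],Ps[1],np.float64(ut).reshape(2,1),np.float64(us).reshape(2,1))
    return (X[:3]/X[3]).ravel()
E
python3 - <<'E'
from tri import *
f=lambda a,s,o:np.array(a)/s+np.array(o)
T=lambda a:f(a,4,(260,165)); S=lambda a:f(a,4.4,(220,130))
X=dict(lidnear=tri(T((165,222)),S((335,280))),lidfar=tri(T((398,240)),S((385,160))),lidbot=tri(T((155,292)),S((405,435))),
 house=tri(T((38,122)),S((185,385))))
p=np.load("p.npy")
for k,v in X.items():
    print(k,v.round(3),"jig",((v-p[:3])@np.array([[np.cos(p[3]),-np.sin(p[3]),0],[np.sin(p[3]),np.cos(p[3]),0],[0,0,1]])).round(3),proj("top",v).round(1))
E
```

```text
lidnear [0.54  0.068 0.128] jig [-0.156  0.096  0.124] [[301.2 220.4]]
lidfar [ 0.526 -0.094  0.132] jig [-0.312  0.137  0.128] [[359.5 226.4]]
lidbot [0.497 0.073 0.031] jig [-0.144  0.138  0.027] [[298.8 237.8]]
house [0.612 0.159 0.108] jig [-0.077  0.01   0.104] [[269.5 195.3]]
```

```bash
cat > h.py <<'E'
from tri import *
from scipy.spatial.transform import Rotation as R
p=np.load("p.npy"); a=p[3]
ex=np.array([np.cos(a),np.sin(a),0]); ey=np.array([-np.sin(a),np.cos(a),0]); ez=np.array([0,0,1.])
def q(sgn,t):
    d=-ez*np.cos(t)+ex*np.sin(t); X=sgn*ey
    return R.from_matrix(np.c_[X,d,np.cross(X,d)]).as_quat(scalar_first=True)
W=lambda x,z,y=0:J2W(p,(x,y,z)).ravel()
E
python3 - <<'E'
from h import *
for t in(0,.2,.3):
  for s in(1,-1):
    for pos in (W(-.18,.24),W(-.18,.041),W(-.07,.041)):
      j=bot.solve_ik(pos,q(s,t)); print(t,s,pos.round(3),None if j is None else np.round(j,2))
print(bot.read_clock())
E
```

```text
0 1 [0.639 0.06  0.244] [-0.02  0.49  0.1   1.17  0.   -1.76]
0 1 [0.639 0.06  0.045] [-0.02  0.66 -0.16  0.75  0.   -1.76]
0 1 [0.621 0.168 0.045] [ 0.15  0.66 -0.16  0.76  0.   -1.59]
0 -1 [0.639 0.06  0.244] [-0.02  0.49  0.1   1.17  0.    1.38]
0 -1 [0.639 0.06  0.045] [-0.02  0.66 -0.16  0.75  0.    1.38]
0 -1 [0.621 0.168 0.045] [ 0.15  0.66 -0.16  0.76  0.    1.55]
0.2 1 [0.639 0.06  0.244] [-0.11  0.52  0.13  1.23  0.19 -1.86]
0.2 1 [0.639 0.06  0.045] [-0.11  0.69 -0.12  0.82  0.19 -1.86]
0.2 1 [0.621 0.168 0.045] [ 0.06  0.67 -0.16  0.77  0.2  -1.69]
0.2 -1 [0.639 0.06  0.244] [-0.11  0.52  0.13  1.23  0.19  1.28]
0.2 -1 [0.639 0.06  0.045] [-0.11  0.69 -0.12  0.82  0.19  1.28]
0.2 -1 [0.621 0.168 0.045] [ 0.06  0.67 -0.16  0.77  0.2   1.46]
0.3 1 [0.639 0.06  0.244] [-0.16  0.55  0.15  1.27  0.28 -1.91]
0.3 1 [0.639 0.06  0.045] [-0.16  0.71 -0.09  0.86  0.28 -1.91]
0.3 1 [0.621 0.168 0.045] [ 0.01  0.68 -0.16  0.78  0.3  -1.74]
0.3 -1 [0.639 0.06  0.244] [-0.16  0.55  0.15  1.27  0.28  1.23]
0.3 -1 [0.639 0.06  0.045] [-0.16  0.71 -0.09  0.86  0.28  1.23]
0.3 -1 [0.621 0.168 0.045] [ 0.01  0.68 -0.16  0.78  0.3   1.4 ]
0.7
```

Run:
```python
from h import *
bot.set_gripper(0.0)
Q=q(-1,.2)
bot.move_pose(W(-.185,.24),Q)
print(bot.read_clock(),bot.read_position(),W(-.185,.24))
bot.move_linear(W(-.185,.10),speed=.2)
for c in("side","top"):
    cv2.imwrite(f"pics/{c}1.png",bot.camera(c)[:,:,::-1])
print(bot.read_clock(),bot.read_position(),bot.read_ft_force())
im=cv2.imread("pics/side1.png")[130:310,180:400]
t=cv2.imread("pics/top1.png")[150:290,190:370]
cv2.imwrite("pics/s1.png",cv2.resize(im,None,fx=3.3,fy=3.3,interpolation=cv2.INTER_CUBIC))
cv2.imwrite("pics/t1.png",cv2.resize(t,None,fx=4,fy=4,interpolation=cv2.INTER_CUBIC))
```

```text
3.7333 [0.63968714 0.0562748  0.2442578 ] [0.63994278 0.05503494 0.24413196]
4.6833 [0.64124295 0.05505078 0.10595492] [-0.25992387 -0.55016092  0.21965376]
```

View pics/s1.png

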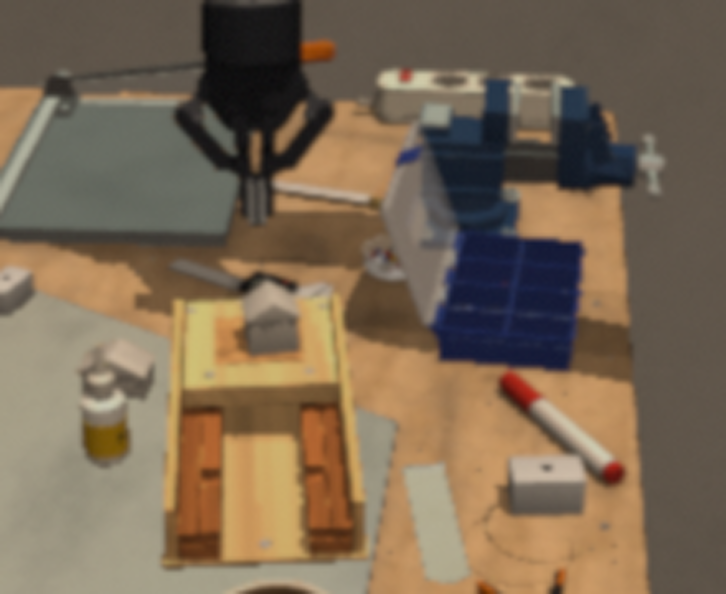

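View pics/t1.png

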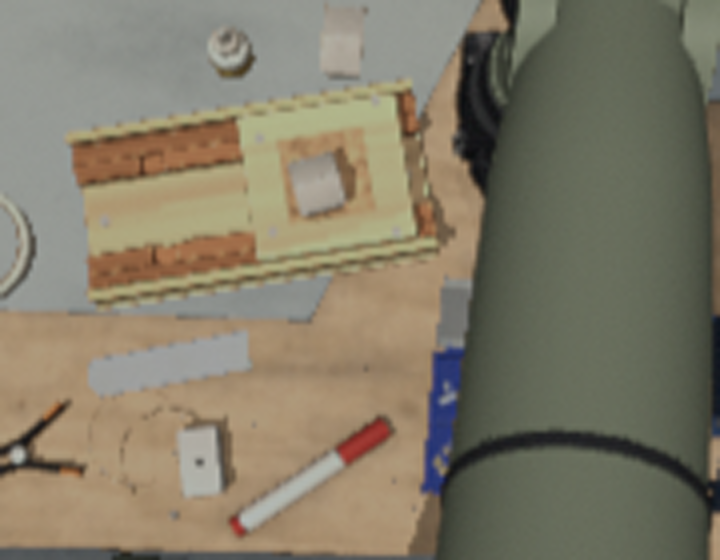

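Run:
```python
from h import *
def jx(): 
    v=(bot.read_position()-p[:3]); return np.array([v@ex,v@ey,v[2]]).round(4)
bot.move_linear(W(-.185,.0405),speed=.1); bot.wait(.2)
print(bot.read_clock(),jx(),bot.read_ft_force().round(2))
print(bot.move_linear(W(-.135,.0405),speed=.025,until_force=2.0))
print(bot.read_clock(),jx(),bot.read_ft_force().round(2))
for c in("side","top"):
    cv2.imwrite(f"pics/{c}2.png",bot.camera(c)[:,:,::-1])
im=cv2.imread("pics/side2.png")[130:310,180:400]
t=cv2.imread("pics/top2.png")[150:290,190:370]
cv2.imwrite("pics/s2.png",cv2.resize(im,None,fx=3.3,fy=3.3,interpolation=cv2.INTER_CUBIC))
cv2.imwrite("pics/t2.png",cv2.resize(t,None,fx=4,fy=4,interpolation=cv2.INTER_CUBIC))
```

```text
5.625 [-0.1852 -0.0007  0.0414] [-0.9  -0.41 -0.63]
True
6.925 [-0.1505  0.0004  0.0401] [-0.06  0.33 -0.96]
```

View pics/s2.png

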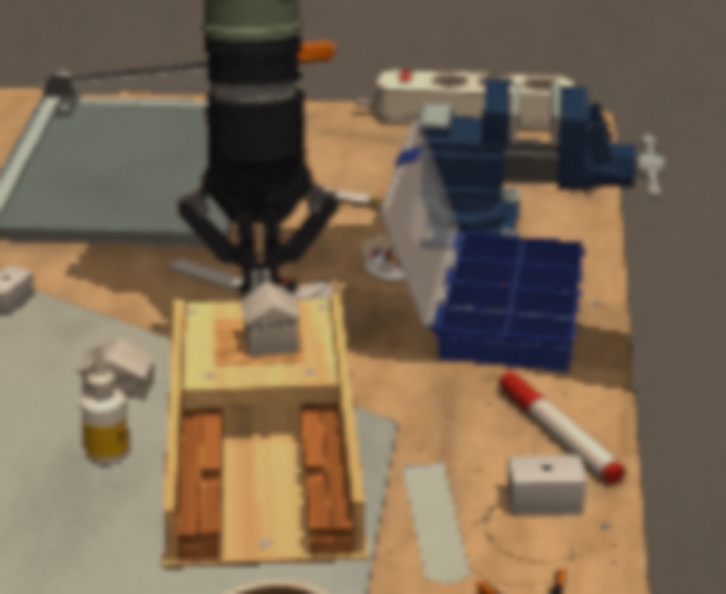

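Run:
```python
from h import *
def jx(): 
    v=(bot.read_position()-p[:3]); return np.array([v@ex,v@ey,v[2]]).round(4)
print(bot.move_linear(W(-.095,.0405),speed=.025,until_force=13))
print(bot.read_clock(),jx(),bot.read_ft_force().round(2))
for c in("side","top"):
    cv2.imwrite(f"pics/{c}3.png",bot.camera(c)[:,:,::-1])
im=cv2.imread("pics/side3.png")[130:310,180:400]
t=cv2.imread("pics/top3.png")[150:290,190:370]
cv2.imwrite("pics/s3.png",cv2.resize(im,None,fx=3.3,fy=3.3,interpolation=cv2.INTER_CUBIC))
cv2.imwrite("pics/t3.png",cv2.resize(t,None,fx=4,fy=4,interpolation=cv2.INTER_CUBIC))
```

```text
False
9.4083 [-0.095   0.      0.0405] [ 0.43 -1.24 -0.18]
```

View pics/s3.png

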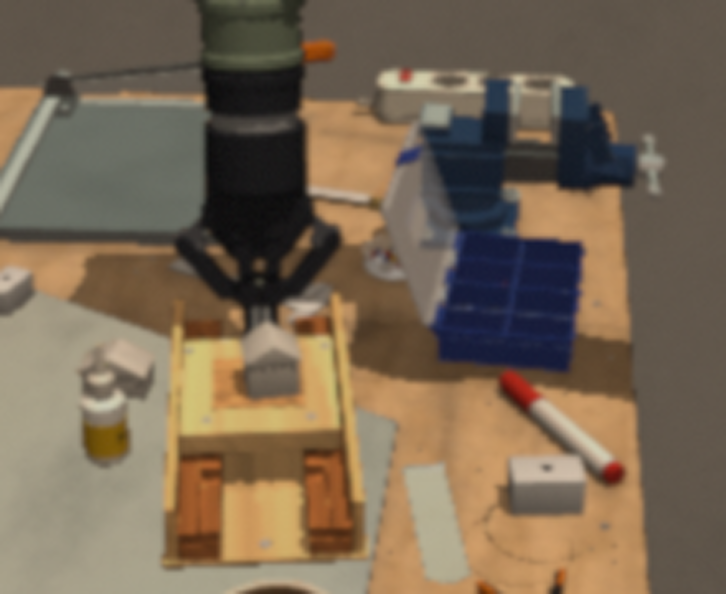

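View pics/t3.png

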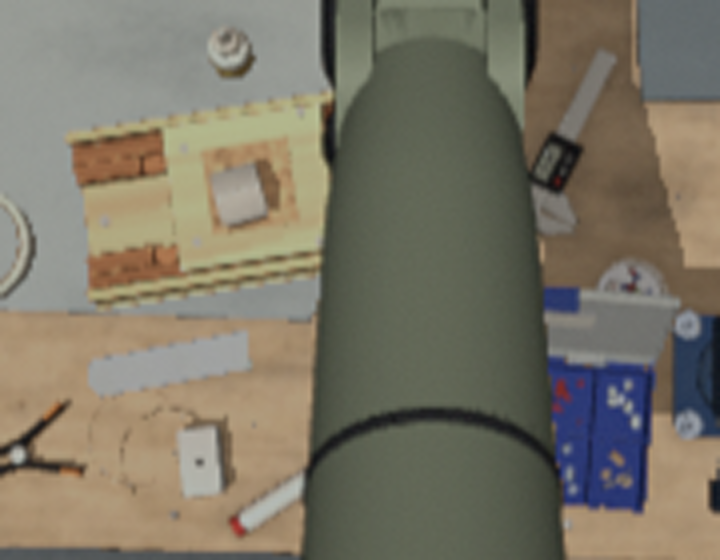

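Run:
```python
from h import *
xs=np.linspace(-.1,.08,400)
def solve(c,u,z=.056,y=0):
    P=proj(c,J2W(p,np.c_[xs,0*xs+y,0*xs+z])); e=np.hypot(*(P-u).T); i=e.argmin(); return xs[i].round(4),e[i].round(2)
print(solve("top",np.array((173,200))/4+(190,150)), solve("side",np.array((260,433))/3.3+(180,130)))
# compare start picture: front edge
print(solve("top",np.array((266.5,248))/3.7+(180,130)), solve("side",np.array((328,188.5))/3.3+(160,190)))
```

```text
(np.float64(0.0326), np.float64(0.17)) (np.float64(0.034), np.float64(0.66))
(np.float64(-0.0238), np.float64(0.32)) (np.float64(-0.0229), np.float64(0.32))
```

Run:
```python
from h import *
def jx(): 
    v=(bot.read_position()-p[:3]); return np.array([v@ex,v@ey,v[2]]).round(4)
print(bot.move_linear(W(-.058,.0405),speed=.02,until_force=10))
print(bot.read_clock(),jx(),bot.read_ft_force().round(2))
for c in("side","top"):
    cv2.imwrite(f"pics/{c}4.png",bot.camera(c)[:,:,::-1])
im=cv2.imread("pics/side4.png")[130:310,180:400]
t=cv2.imread("pics/top4.png")[150:290,190:370]
cv2.imwrite("pics/s4.png",cv2.resize(im,None,fx=3.3,fy=3.3,interpolation=cv2.INTER_CUBIC))
cv2.imwrite("pics/t4.png",cv2.resize(t,None,fx=4,fy=4,interpolation=cv2.INTER_CUBIC))
```

```text
True
10.9667 [-0.0649  0.      0.0403] [ 0.16 -1.52  1.01]
```

View pics/s4.png

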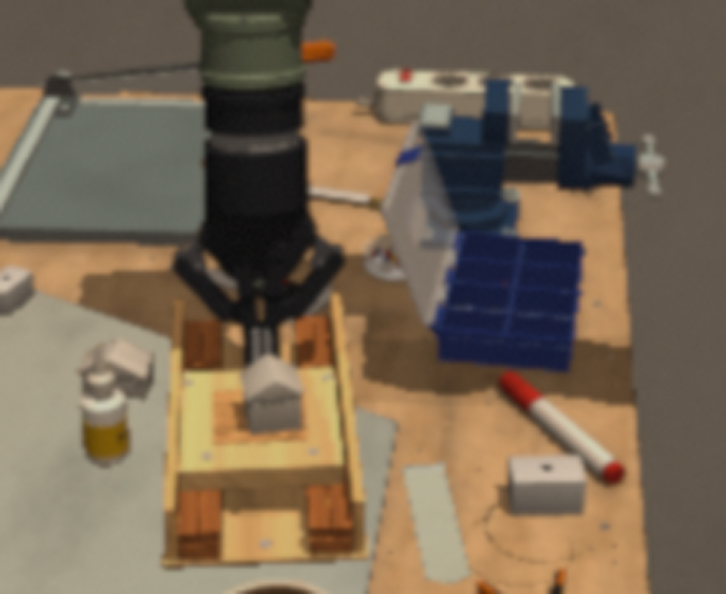

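View pics/t4.png

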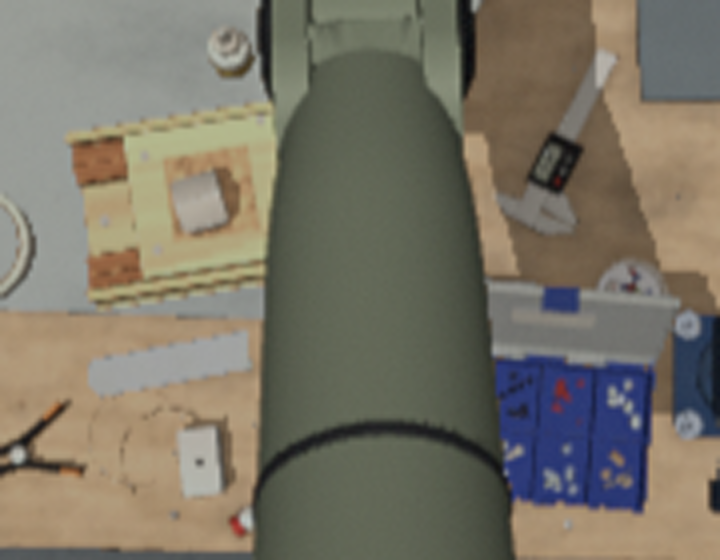

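Run:
```python
from h import *
bot.move_linear(W(-.085,.0405),speed=.05)
bot.move_linear(W(-.18,.0405),speed=.15); bot.wait(.2)
print(bot.read_clock(),bot.read_ft_force().round(2))
for c in("side","top"):
    cv2.imwrite(f"pics/{c}5.png",bot.camera(c)[:,:,::-1])
o={"side":(180,130,220,180,3.3),"top":(190,150,180,140,4)}
for c,(x,y,w,h,s) in o.items():
    cr=cv2.resize(cv2.imread(f"pics/{c}5.png")[y:y+h,x:x+w],None,fx=s,fy=s,interpolation=cv2.INTER_CUBIC)
    cv2.imwrite(f"pics/{c[0]}5.png",cr)
    for z0,col in((.030,(0,0,255)),(.038,(255,0,0))):
        C=[(X,Y,Z) for X in(-.06,.06) for Y in(-.055,.055) for Z in(z0,z0+.018)]
        u=(proj(c,J2W(p,C))-(x,y))*s+s/2-.5
        for i in range(8):
            for b in(1,2,4):
                if not i&b: cv2.line(cr,tuple(int(v) for v in u[i]),tuple(int(v) for v in u[i|b]),col,1)
    cv2.imwrite(f"pics/{c[0]}5o.png",cr)
```

```text
12.5917 [-0.53 -0.19  0.85]
```

View pics/s5.png

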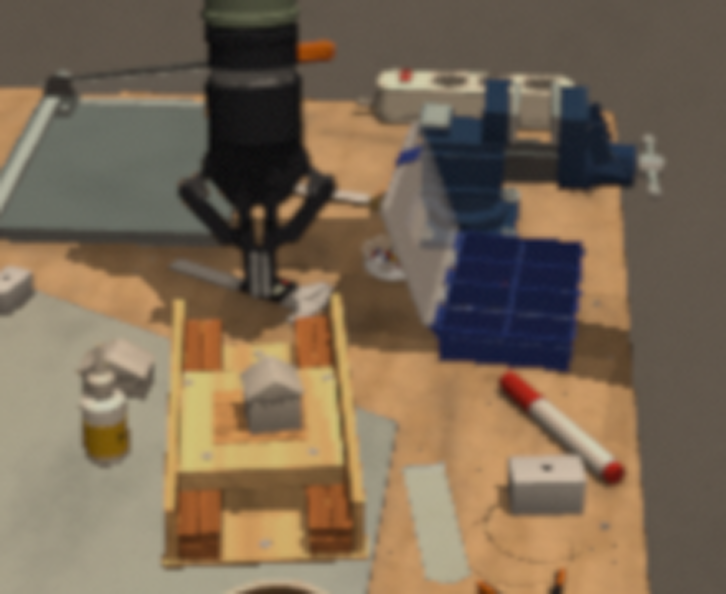

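View pics/s5o.png

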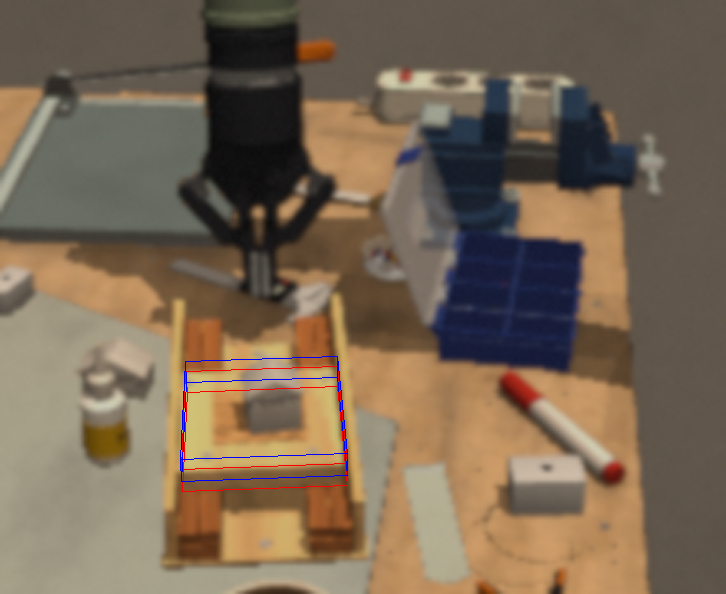

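View pics/t5o.png

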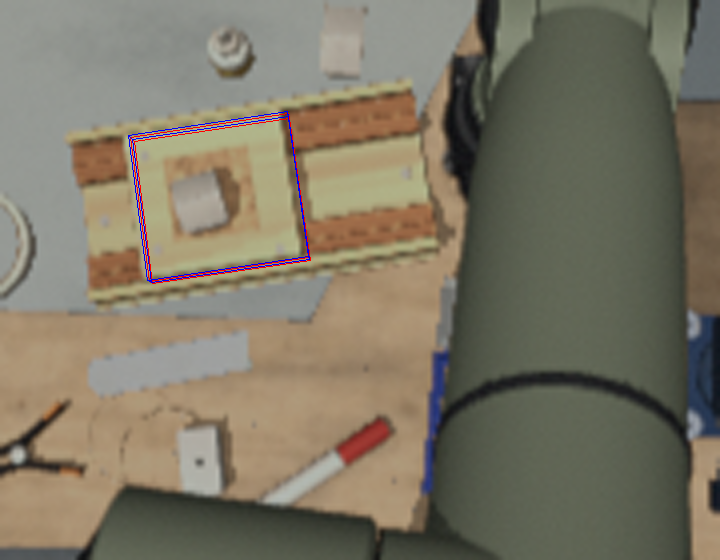

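Run:
```python
import cv2,numpy as np
out=[]
for k in(3,5):
    out.append(cv2.resize(cv2.imread(f"pics/side{k}.png")[225:305,225:295],None,fx=5.6,fy=5.6,interpolation=cv2.INTER_CUBIC))
cv2.imwrite("pics/cmp_s.png",np.hstack(out))
out=[cv2.resize(cv2.imread(f"pics/top{k}.png")[165:230,200:270],None,fx=5.6,fy=5.6,interpolation=cv2.INTER_CUBIC) for k in(3,5)]
cv2.imwrite("pics/cmp_t.png",np.hstack(out))
```

```text
(no output)
```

View pics/cmp_s.png

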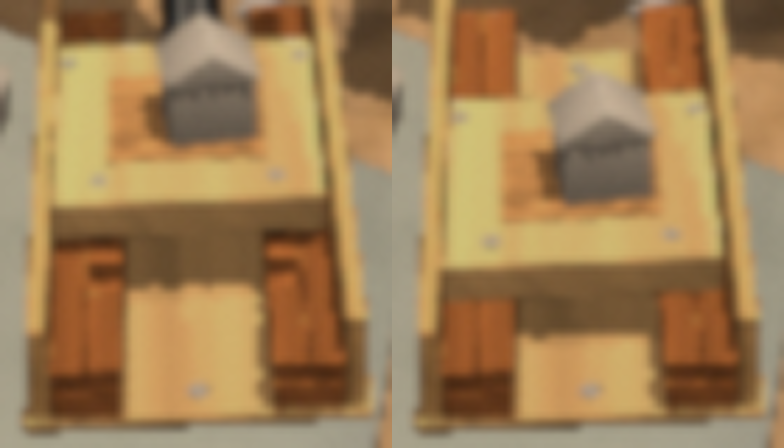

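View pics/cmp_t.png

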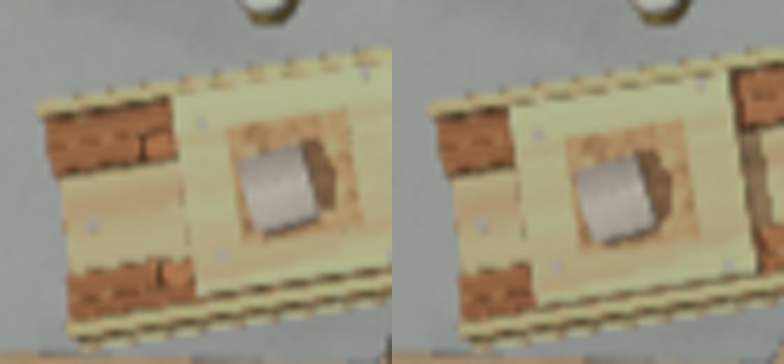

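Run:
```python
from h import *
us3=np.array((190,205))/5.6+(225,225); us5=np.array((581-392,267))/5.6+(225,225)
ut3=np.array((185,197))/5.6+(200,165); ut5=np.array((523-392,207))/5.6+(200,165)
def f(ut,us):
    r=lambda v:np.r_[proj("top",J2W(p,(v[0],v[2],v[1])))[0]-ut,proj("side",J2W(p,(v[0],v[2],v[1])))[0]-us]
    s=least_squares(r,[0,.05,0]); return s.x.round(4),s.fun.round(2)
print("before",f(ut3,us3)); print("after",f(ut5,us5))
```

```text
before (array([ 0.0334,  0.0543, -0.0009]), array([-0.01, -0.18,  0.14,  0.02]))
after (array([ 0.0637,  0.0461, -0.0017]), array([-0.02, -0.34,  0.25,  0.04]))
```

Run:
```python
from h import *
ut=np.array((741-392,170))/5.6+(200,165); us=np.array((581-392,97))/5.6+(225,225)
r=lambda v:np.r_[proj("top",J2W(p,(v[0],v[2],v[1])))[0]-ut,proj("side",J2W(p,(v[0],v[2],v[1])))[0]-us]
s=least_squares(r,[0,.05,0]); print("back",s.x.round(4),s.fun.round(2))
# jig front end check: rail-top front end
for y,ut,us in((-.0425,(437+36-392-36,0),0),): pass
Q=bot.read_tool_rot()
bot.move_linear(W(-.20,.16),speed=.2); bot.wait(.3)
for c in("side","top"):
    cv2.imwrite(f"pics/{c}6.png",bot.camera(c)[:,:,::-1])
print(bot.read_clock(),bot.read_ft_force().round(2))
out=[cv2.resize(cv2.imread("pics/side6.png")[195:305,195:295],None,fx=4,fy=4,interpolation=cv2.INTER_CUBIC),cv2.resize(cv2.imread("pics/top6.png")[150:260,200:295],None,fx=4,fy=4,interpolation=cv2.INTER_CUBIC)]
cv2.imwrite("pics/c6.png",np.hstack(out))
```

```text
back [-0.0545  0.049  -0.0013] [ 0.02  0.39 -0.31 -0.05]
13.85 [ 0.27 -0.98 -0.33]
```

View pics/c6.png

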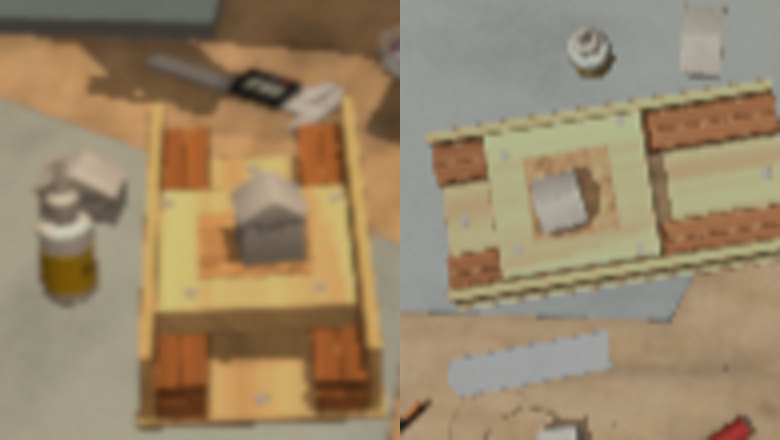

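Run:
```python
from cell import bot
bot.close_job(); print(bot.read_clock())
```

```text
the job is handed in; nothing more can be done
the job is handed in; nothing more can be done
```

I pushed the carriage along its rails with the shut fingertips, tool tilted 0.2 rad away from the house, at 0.02–0.025 m/s. I stopped when the force change tripped 10 N near the seat, then backed off, raised the tool clear and handed in at about 13.9 s. No verdict is reported.

**Seating:** From the camera images, the front edge of the board's top fell 8.2 mm, against 8 mm expected. Its front and back edges measured 46 and 49 mm above the jig's underside, against 48 mm when seated. The gap between board and rails is gone in the side picture.

**House and bystanders:** The house stands upright near the middle of the board. The glue bottle and second house look unmoved in the last pictures. I did not check the steel weight separately after the push; it looked in place in the pictures taken during it, and nothing came near it.

**One disagreement:** My image measurement put the carriage at about x = +4 to +5 mm. The notches only allow about ±2 mm, so I put this down to an error of a few millimetres in my fit of the jig's position. I did not confirm it another way.

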